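# Take the vial retainer plate off the sample cooler for washing and shut the cooler

### The job

The retainer plate of the vial cooler is due for washing. Take it by its black grip, lift it straight up off its two dowels, keeping it level so that it does not bind, and lay it flat, grip up, inside the blue wash tray, setting it down rather than letting it drop. Then slide the cooler's cover fully shut over the vials, let go, and leave the bottle, the beaker and the tube rack where they stand.

Things in the scene. Friction and masses are not known exactly. Their poses are not given: they have to be found in the camera images.
- cooler: bench-top vial cooler, a fixed off-white box 150 (its x) x 370 (its y, along its length) x 88 mm high. Origin: centre of its underside, on the bench; z up. The vial well, open at the top, is in its -y half; the +y half is a flat deck on which the open cover lies. Guide rails for the cover run along both long edges, tops 100 mm above the bench, 120 mm apart between their lips
- plate_seat (a point): middle of the vial well (116 x 160 mm) at the height of the plate's seat: x = 0, y = -95, z = 58 mm of the cooler, axes parallel to it. Two fixed steel dowels, 8 mm diameter, stand 24 mm up from the seat at 65 mm to either side of this point along y. 20 amber vials stand below, capped in blue, cap tops 4 mm below the seat
- cover (a joint): slide of the cooler's flat light-blue cover (126 x 172 x 6 mm, top face 95 mm above the bench), in m: 0 = fully shut over the well, growing along the cooler's +y to 0.205. It starts open, 0.168 to 0.205, clear of the plate. It stays where it is left; about 2.5 N of friction. It runs above the dowels but below the top of the plate's grip, so it shuts only with the plate out
- cover_handle (a point): centre of the cover's black handle, an upright solid bar 50 (cooler's x) x 12 (cooler's y) x 30 mm high, standing on the cover from 95 to 125 mm above the bench; this point is 110 mm above the bench. With the cover fully shut it lies at x = 0, y = -150 mm of the cooler
- plate_center (a point): retainer plate, loose, about 0.3 kg: aluminium, 106 (its x) x 150 (its y) x 5 mm, with needle holes and two brass bushes (17 mm wide, up to 18 mm above its underside, bored 9 mm) at its y = +65 and -65 mm. This point: its middle, 27.5 mm above its flat underside; z up, axes parallel to the cooler's when seated. It must rise 24 mm to clear the dowels
- plate_grip (a point): centre of the plate's black grip, a horizontal bar 60 (plate's x) x 12 (plate's y) x 20 mm high over the middle of the plate, carried on two short posts; this point is 45 mm above the plate's underside, the bar's top 55 mm and its lower edge 35 mm above it, the plate's top face 5 mm
- tray: blue open wash tray, loose, 0.7 kg, outside 250 (its x) x 190 (its y) x 28 mm high, walls and floor 4 mm thick, so 242 x 182 mm inside. Origin: centre of its underside, on the bench; z up
- solvent: bystander: clear glass solvent bottle with light-blue cap, 86 mm diameter, 170 mm high, standing on the bench. Origin: centre of its underside
- beaker: bystander: empty glass beaker, 68 mm diameter, 85 mm high, standing on the bench. Origin: centre of its underside
- tube_rack: bystander: orange rack 75 (x) x 150 (y) x 46 mm with green-capped tubes up to 88 mm high, standing on the bench. Origin: centre of its underside

How it is judged (in metres and radians):
On the way, in this order (a step that is already met when the one before it is completed fails the run):
1. the retainer plate is lifted level, held, its underside above the tips of the dowels (z of plate_center in the frame of cooler above 0.112 m and angle between plate_center's own z axis and vertical below 0.15 rad and contact force between the fingers and plate above 0.5 N), for 0.1 s.
2. the plate, still held, is set down inside the tray: grip up, level within 6 degrees, its underside within 8 mm of the tray's floor (z of plate_center in the frame of tray below 0.0395 m and x of plate_center in the frame of tray between -0.07 and 0.07 m and y of plate_center in the frame of tray between -0.04 and 0.04 m and angle between plate_center's own z axis and vertical below 0.1 rad and contact force between the fingers and plate above 0.5 N), for 0.05 s.
At the end, for the whole second after the job is handed in: The retainer plate lies at rest flat on the floor of the wash tray (underside within 3 mm of the floor, level within 2.3 degrees, grip up), wholly inside the tray, which stands flat on the bench; the cooler's cover is shut to within 5 mm; the plate and the cover are let go (z of plate_center in the frame of tray between 0.028 and 0.0345 m and x of plate_center in the frame of tray between -0.07 and 0.07 m and y of plate_center in the frame of tray between -0.04 and 0.04 m and angle between each of plate_center, tray's own z axis and vertical below 0.04 rad and height (world z) of tray below 0.004 m and linear speed of plate below 0.02 m/s and value of joint cover below 0.005 m); the robot touches nothing.
It fails at once if the plate is tilted more than 6 degrees while its bushes are still on the dowels (z of plate_center in the frame of cooler below 0.1085 m and horizontal distance between plate_center and plate_seat below 0.03 m and angle between plate_center's own z axis and vertical above 0.105 rad).
It fails at once if the solvent bottle is moved more than 25 mm or tipped (distance of solvent from where it was at the start of the episode above 0.025 m or angle between solvent's own z axis and vertical above 0.3 rad).
It fails at once if the beaker is moved more than 25 mm or tipped (distance of beaker from where it was at the start of the episode above 0.025 m or angle between beaker's own z axis and vertical above 0.3 rad).
It fails at once if the tube rack is moved more than 25 mm or tipped (distance of tube_rack from where it was at the start of the episode above 0.025 m or angle between tube_rack's own z axis and vertical above 0.3 rad).
It also fails if it takes over 62 s, if anything falls off the work surface, if the arm or the gripper's body presses on something with over 40 N, if the wrist force passes 120 N, or if a joint passes its speed limit or range.

### The arm

A 6-joint arm with a two-finger parallel gripper is mounted at the origin on the work surface. World frame = base frame: x ahead of the robot, y to its left, z up, the work surface at z = 0. Lengths are in m, angles in degrees, forces in N, time in s.
With the tool pointing down it reaches from about 0.3 to 0.75 m from the base axis. Payload 8.5 kg.
Tool frame: the origin (TCP) lies on the centre line of the jaws, within the pads' length; the fingertips stand 22 mm ahead of it and the grasp point (between the pads) lies 3 mm ahead of it (env.tip_reach is the distance from the TCP to the fingertips, in m); y points along the fingers, z is the direction in which the jaws open and shut, and the axes are right-handed (so a half turn about y gives the same grasp; the last joint's range is limited). The gripper opens to 85 mm and grips with 20 to 120 N. Pads are 22 mm wide; open, the fingers measure 114 mm over their backs; the gripper's body (76 mm by 85 mm) begins 54 mm behind the grasp point. The pads swing forward as they close: fully open they stand 13 mm farther back than shut.
Start: joints at [-82.122, 21.807, 74.336, -0, 83.858, -12.336], TCP at [0.19, -0.516, 0.253] pointing down, gripper open.
Joint ranges: [-178.18, 178.18], [-50.72, 133.34], [12.68, 142.11], [-81.47, 261.47], [9.98, 163.14], [-165.26, 165.26]. Speed limits (degrees/s): [136.94, 136.94, 180, 180, 180, 180].

### API

Orientations are given as a 3x3 rotation matrix whose columns are the frame's x, y, z axes.
In Python, from rig import env, get_image gives the robot as it stands. The module is installed in compiled form; this text tells all that it offers.
- The arm moves only by the tool carry_out, never from a script. Its argument "targets" is a list that holds one entry, the list of rows, each a list of 7 numbers: the closure, from 0 (fully open) to 1 (shut), then the shift along the world's x, y, z in mm, then the turn, a rotation vector about the world's x, y, z in degrees. In form: [[[claw, dx, dy, dz, ax, ay, az], ...]]. A call has 1 to 20 rows; each row is the pose to reach, as a shift and turn from the pose commanded when the call began; what a row does not reach only later rows make up. A row lasts 1/12 s, in which the tool goes at most 41.7 mm and 7.16 degrees, less where a joint would pass 70% of its speed; a pose out of reach is approached as far as the arm can. A call with a gripper value outside its range is refused whole. The fingers move at their own pace and stop on an object; "squeeze" is the grip in N (left out, the last holds). Time passes only in rows, so rows that repeat a pose let the fingers close. It gives the time, the measured TCP pose, the force and the opening at its end, in the units of the state.
- env.observe(): the state, without advancing time (a new reading comes with each control period).
- get_image(name): name is "scene" or "top" or "wrist"; returns a dict with "img" (400x640x3 uint8, red, green, blue), "fx", "fy", "cx", "cy" (pixels), "rvec" (rotation vector, rad) and "tvec" (3), from world to camera coordinates, as OpenCV has them. Camera axes: x right, y down, z forward; pixel columns grow to the right and rows downward; lengths in m; the calibration is good to about 2 mm. The wrist camera is an equidistant fisheye: a pixel r from the principal point sees the ray r / f radians off the axis. A picture is of the moment at which its call begins. There is no depth.
- env.close_job(): hands the job in, once; it reports no verdict.
The state is a dict: "time_s": time; "q": joint angles; "qvel": joint speeds; "joint_efforts": joint torques, N m; "position": TCP position; "tool_rot": TCP orientation; "ft_force": force on the tool from outside, world axes, zero at the start; "wrist_torque": the same for the moment, N m; "grip_width": finger opening in m.
Only numpy, scipy, OpenCV 4.12 (cv2) and the standard library are available. Lean on these libraries where they do the work, as an engineer would, in place of code of your own. Each camera call takes 0.05 s, during which the arm holds its last target.

## Working session

There is one attempt and no reset: what is moved stays moved. The work goes in short steps, Python scripts to look and compute and a tool call to move; the robot and the scene stay as the last step left them, time stands still between calls to the robot, and variables do not carry over. Pictures are saved under pics/ and viewed, and the job is handed in when it is done.

Besides the shell and the picture viewer there is one more tool, called by a JSON object that holds its "fn" and its "kwargs", one argument or row to a line. carry_out: Moves the arm, as the interface text tells. Its arguments: {"type":"object","properties":{"targets":{"type":"array"},"squeeze":{"type":"number"}},"required":["targets"]}

```bash
mkdir -p pics; python3 - <<'E'
from rig import env,get_image
import cv2,pickle
s=env.observe(); print(s)
for n in ["scene","top","wrist"]:
    d=get_image(n); pickle.dump(d,open(f"pics/{n}0.pkl","wb"))
    cv2.imwrite(f"pics/{n}0.png",d["img"][:,:,::-1]); print(n,d["fx"],d["fy"],d["cx"],d["cy"],d["rvec"],d["tvec"])
E
```

```text
{'time_s': 0.0, 'q': array([-8.21218185e+01,  2.18412536e+01,  7.43858226e+01, -1.14017924e-03,
        8.38561164e+01, -1.23355680e+01]), 'qvel': array([-0.02861388,  0.06375361,  0.05474665,  0.01263445, -0.04646323,
       -0.0399936 ]), 'joint_efforts': array([ 2.40818365e-03, -4.48459375e+01, -2.31273848e+01, -3.07425432e-05,
        4.72880565e-03, -1.00981845e-05]), 'position': array([ 0.18999657, -0.51586316,  0.25270298]), 'tool_rot': array([[-9.38409424e-01, -2.18618547e-04,  3.45525260e-01],
       [-3.45525207e-01,  1.43556865e-03, -9.38408371e-01],
       [-2.90871758e-04, -9.99998946e-01, -1.42268937e-03]]), 'ft_force': array([-0.09957569,  0.25802511,  0.27895081]), 'wrist_torque': array([-0.01597833,  0.00119645,  0.04784859]), 'grip_width': 0.08525378712651}
scene 428.1777089138506 428.1777089138506 314.688524563369 200.04941009463062 [ 1.46183325  1.91220419 -0.97157611] [ 0.07354362 -0.27280791  2.04139945]
top 499.55624074237966 499.55624074237966 318.6787265150358 196.24470702754962 [ 2.13146237 -2.18185211  0.14459423] [0.0855251  0.61843594 1.7425353 ]
wrist 309.70691628693146 309.70691628693146 321.3230582322734 205.40571869984666 [-2.36517553  1.64728755  0.25227704] [-0.5505155  -0.03945653  0.37901382]
```

View pics/scene0.png

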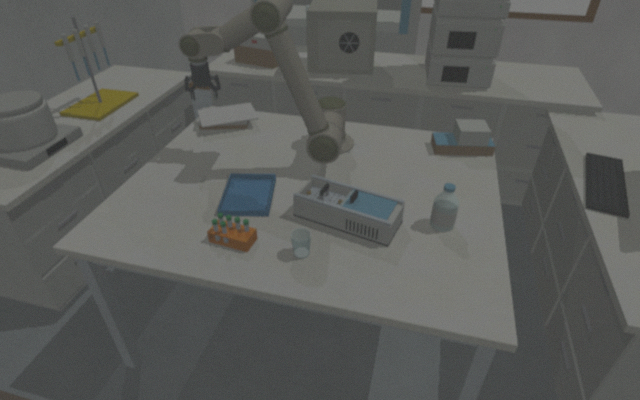

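View pics/top0.png

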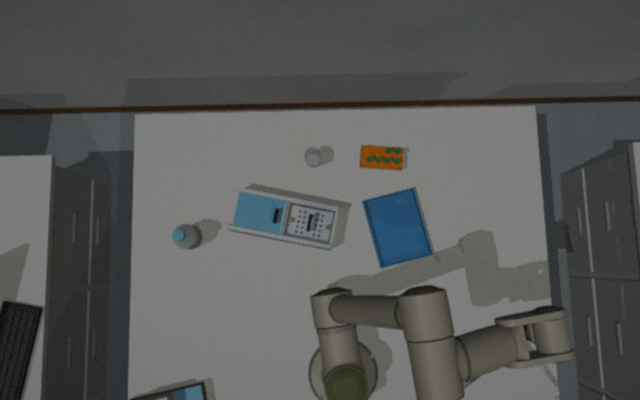

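View pics/wrist0.png

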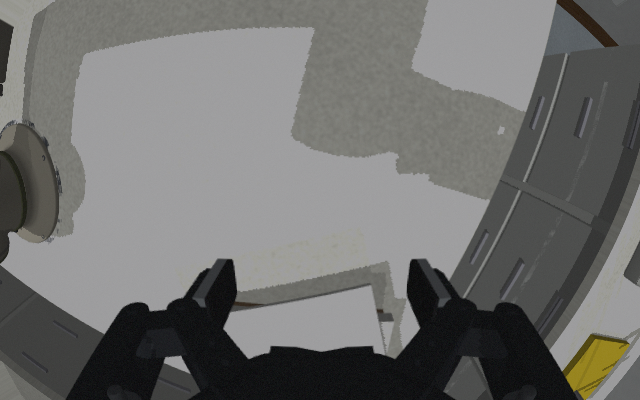

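The top view shows the cooler around (285,217), cover handle near (277,215), grip near (312,222), tray near (398,227), beaker (313,157), rack (382,158) and bottle (186,236). I'll enlarge it next.

```bash
python3 - <<'E'
import cv2
a=cv2.imread("pics/top0.png")
cv2.imwrite("pics/top0a.png",cv2.convertScaleAbs(cv2.resize(a[180:255,220:350],None,fx=6,fy=6,interpolation=2),alpha=1.6))
cv2.imwrite("pics/top0b.png",cv2.convertScaleAbs(cv2.resize(a[140:275,300:440],None,fx=4,fy=4,interpolation=2),alpha=1.6))
E
```

```text
(no output)
```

View pics/top0a.png

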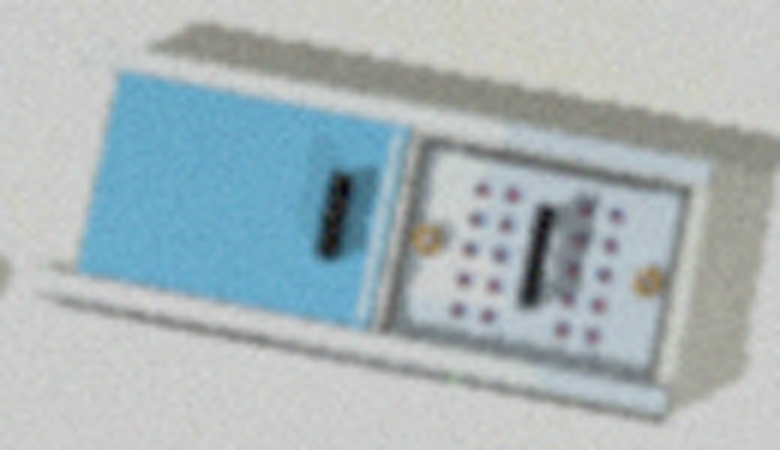

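View pics/top0b.png

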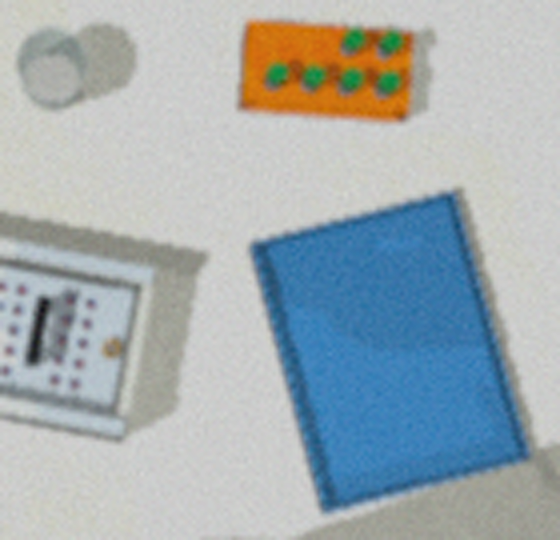

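```bash
cat > h.py <<'E'
import numpy as np,cv2,pickle
def back(d,u,v,z):
    R=cv2.Rodrigues(np.array(d["rvec"]))[0];t=np.array(d["tvec"])
    c=-R.T@t
    r=R.T@np.array([(u-d["cx"])/d["fx"],(v-d["cy"])/d["fy"],1])
    return c+r*(z-c[2])/r[2]
def proj(d,P):
    return cv2.projectPoints(np.array(P,float).reshape(-1,3),np.array(d["rvec"]),np.array(d["tvec"]),np.array([[d["fx"],0,d["cx"]],[0,d["fy"],d["cy"]],[0,0,1]]),None)[0].reshape(-1,2)
E
python3 - <<'E'
from h import *
np.set_printoptions(precision=4,suppress=True)
d=pickle.load(open("pics/top0.pkl","rb"))
R=cv2.Rodrigues(np.array(d["rvec"]))[0];print("cam",-R.T@np.array(d["tvec"]))
f=lambda u,v,z,s=6,o=(220,180):back(d,(u+.5)/s-.5+o[0],(v+.5)/s-.5+o[1],z)
A=f(427,238,.076);B=f(649,281,.076)
print("bush",A,B,(A+B)/2,np.linalg.norm(A-B),np.degrees(np.arctan2(*(A-B)[[1,0]])))
print("grip",f(538,255,.113)); print("grip ends",f(549,207,.113),f(529,304,.113))
print("handle",f(335,214,.125))
print("cover corners",[f(*p,.095)[:2] for p in [(120,72),(80,272),(412,127),(370,325)]])
print("rail corners",[f(*p,.1)[:2] for p in [(710,160),(665,415)]])
g=lambda u,v,z:f(u,v,z,4,(300,140))
T=[g(*p,.028)[:2] for p in [(251,242),(458,191),(529,457),(326,511)]]
print("tray",T,np.mean(T,0),[np.linalg.norm(T[i]-T[(i+1)%4]) for i in range(4)])
e=T[3]-T[0]+T[2]-T[1];print("long axis deg",np.degrees(np.arctan2(e[1],e[0])))
print("beaker",g(50,72,0)); print("rack",[g(*p,.046)[:2] for p in [(247,22),(412,32),(405,120),(240,107)]])
print("bottle",back(d,186,236,.17),back(d,190,236,.08))
E
```

```text
cam [0.3908 0.0821 1.8074]
bush [0.5373 0.1702 0.076 ] [0.5094 0.0423 0.076 ] [0.5233 0.1062 0.076 ] 0.1308625084918683 77.68948076871777
grip [0.523  0.1056 0.113 ]
grip ends [0.5501 0.0988 0.113 ] [0.4954 0.1113 0.113 ]
handle [0.5479 0.2192 0.125 ]
cover corners [array([0.6357, 0.3445]), array([0.5208, 0.3678]), array([0.5999, 0.1768]), array([0.4867, 0.2025])]
rail corners [array([0.5762, 0.0061]), array([0.4315, 0.0358])]
tray [array([ 0.6041, -0.0855]), array([ 0.6461, -0.2735]), array([ 0.4068, -0.3249]), array([ 0.3637, -0.1433])] [ 0.5052 -0.2068] [np.float64(0.19266177194002104), np.float64(0.2447485022637587), np.float64(0.18666393404203543), np.float64(0.24728047640325013)]
long axis deg -167.17187022325484
beaker [0.7695 0.0916 0.    ]
rack [array([ 0.8017, -0.0871]), array([ 0.7891, -0.2355]), array([ 0.7088, -0.2256]), array([ 0.724 , -0.0782])]
bottle [0.4824 0.5085 0.17  ] [0.4871 0.5182 0.08  ]
```

{"fn": "carry_out", "kwargs": {
  "targets": [
    [[0, 10, 19, 0, 0, 0, -2], [0, 29, 55, 0, 0, 0, -4], [0, 48, 91, 0, 0, 0, -6], [0, 67, 127, 0, 0, 0, -8], [0, 86, 163, 0, 0, 0, -10], [0, 105, 199, 0, 0, 0, -12], [0, 124, 235, 0, 0, 0, -14], [0, 143, 271, 0, 0, 0, -16], [0, 162, 307, 0, 0, 0, -18], [0, 181, 343, 0, 0, 0, -20], [0, 200, 379, 0, 0, 0, -22], [0, 219, 415, 0, 0, 0, -24], [0, 238, 451, 0, 0, 0, -26], [0, 257, 487, 0, 0, 0, -28], [0, 276, 523, 0, 0, 0, -30], [0, 295, 559, 0, 0, 0, -32], [0, 314, 590, 0, 0, 0, -32.5], [0, 326, 612, 0, 0, 0, -32.5], [0, 333, 622, 0, 0, 0, -32.5], [0, 333, 622, 0, 0, 0, -32.5]]
  ]
}}

```text
time_s: 1.82
position: [0.5236, 0.1074, 0.2527]
tool_rot: [[-0.978, -0.001, -0.21], [0.21, 0.0, -0.978], [0.001, -1.0, -0.0]]
ft_force: [-0.2, -0.1, 0.1]
grip_width: 0.0851
```

```bash
python3 - <<'E'
from rig import env,get_image
import cv2,pickle
for n in ["top","wrist","scene"]:
    d=get_image(n); pickle.dump(d,open(f"pics/{n}1.pkl","wb"))
    cv2.imwrite(f"pics/{n}1.png",d["img"][:,:,::-1])
s=env.observe();print(s["position"],s["tool_rot"],s["q"],s["ft_force"],s["time_s"])
E
```

```text
[0.52258492 0.10482464 0.25321604] [[-9.76922393e-01 -6.61505010e-04 -2.13593542e-01]
 [ 2.13593801e-01 -3.49420249e-04 -9.76922497e-01]
 [ 5.71605218e-04 -9.99999720e-01  4.82649836e-04]] [-1.38377059e+00  2.01180209e+01  7.70065624e+01 -2.10908930e-02
  8.29128241e+01  1.00951874e+02] [0.26867828 0.23849742 0.06384776] 1.9667
```

View pics/wrist1.png

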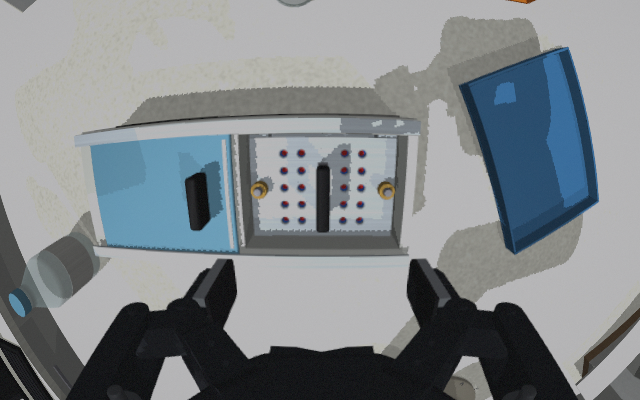

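View pics/top1.png

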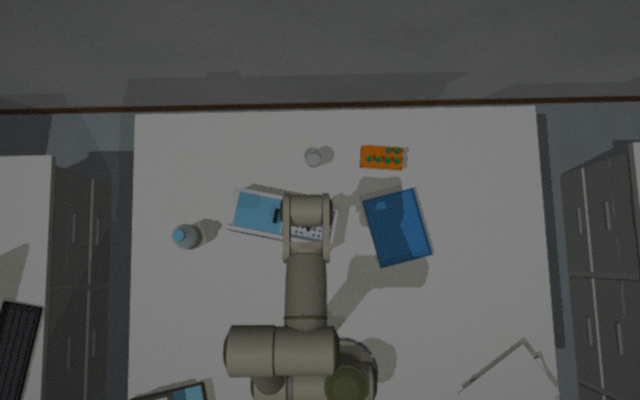

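The wrist view shows the grip bar at about (323,165)–(323,232), bushes at (260,190) and (387,190), the cover handle at (197,200) and the tray at upper right. I'll enlarge and measure it.

```bash
python3 - <<'E'
import cv2
a=cv2.imread("pics/wrist1.png")
cv2.imwrite("pics/wrist1a.png",cv2.convertScaleAbs(cv2.resize(a[125:255,170:300],None,fx=4.5,fy=4.5,interpolation=2),alpha=1.5))
cv2.imwrite("pics/wrist1b.png",cv2.convertScaleAbs(cv2.resize(a[145:255,290:410],None,fx=5,fy=5,interpolation=2),alpha=1.5))
cv2.imwrite("pics/wrist1c.png",cv2.convertScaleAbs(cv2.resize(a[35:265,450:610],None,fx=2.5,fy=2.5,interpolation=2),alpha=1.5))
E
```

```text
(no output)
```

View pics/wrist1a.png

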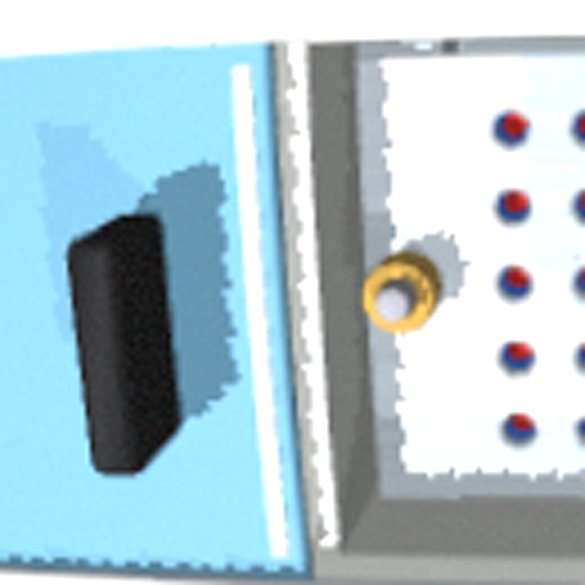

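View pics/wrist1b.png

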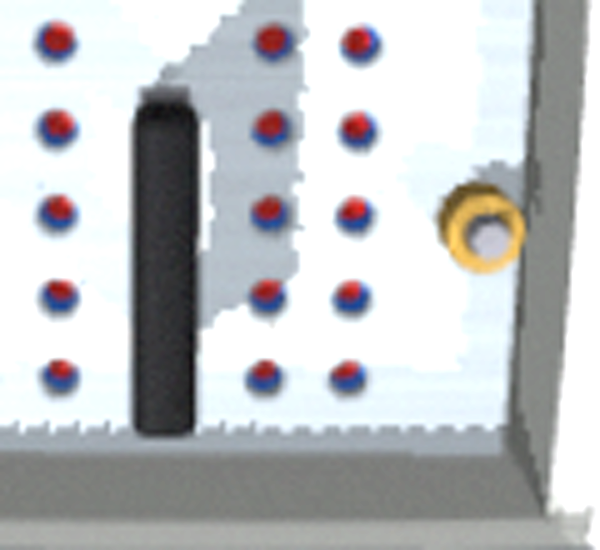

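View pics/wrist1c.png

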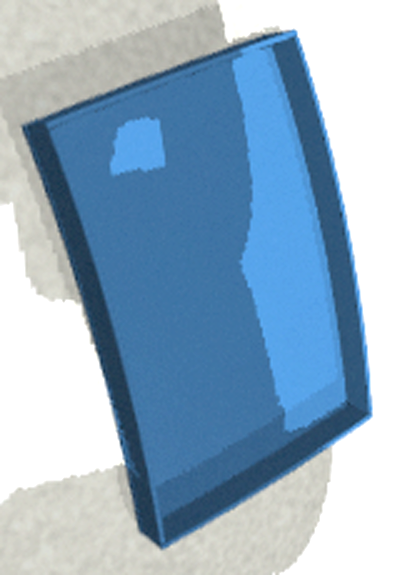

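```bash
cat >> h.py <<'E'
def fback(d,u,v,z):
    R=cv2.Rodrigues(np.array(d["rvec"]))[0];t=np.array(d["tvec"]);c=-R.T@t
    x=(u-d["cx"])/d["fx"];y=(v-d["cy"])/d["fy"];th=np.hypot(x,y)
    r=R.T@np.array([x/th*np.sin(th),y/th*np.sin(th),np.cos(th)])
    return c+r*(z-c[2])/r[2]
E
python3 - <<'E'
from h import *
np.set_printoptions(precision=4,suppress=True)
d=pickle.load(open("pics/wrist1.pkl","rb"))
R=cv2.Rodrigues(np.array(d["rvec"]))[0];print("cam",-R.T@np.array(d["tvec"]))
def F(s,o): return lambda u,v,z:fback(d,(u+.5)/s-.5+o[0],(v+.5)/s-.5+o[1],z)
a=F(4.5,(170,125));b=F(5,(290,145));c=F(2.5,(450,35))
A=a(392,302,.082);B=b(489,237,.082);print("dowel",A,B,(A+B)/2,np.linalg.norm(A-B),np.degrees(np.arctan2(*(A-B)[[1,0]])))
A=a(401,292,.076);B=b(482,228,.076);print("bush",A,B,(A+B)/2,np.linalg.norm(A-B),np.degrees(np.arctan2(*(A-B)[[1,0]])))
P=[b(*p,.113) for p in [(135,105),(198,105),(195,435),(133,435)]];print("grip",np.array(P),np.mean(P,0))
H=[a(*p,.125) for p in [(70,243),(118,214),(160,214),(68,243),(94,474),(135,474)]];print("handle",np.array(H))
T=np.array([c(*p,.028)[:2] for p in [(25,124),(296,31),(371,414),(163,548)]])
print("tray",T,np.mean(T,0),[np.linalg.norm(T[i]-T[(i+1)%4]) for i in range(4)])
e=T[3]-T[0]+T[2]-T[1];print("long axis deg",np.degrees(np.arctan2(e[1],e[0])))
E
```

```text
cam [0.5978 0.0892 0.3732]
dowel [0.5357 0.1675 0.082 ] [0.5083 0.0414 0.082 ] [0.522  0.1044 0.082 ] 0.1290191573518401 77.72847897384888
bush [0.5362 0.1664 0.076 ] [0.5086 0.0415 0.076 ] [0.5224 0.104  0.076 ] 0.12792156200076235 77.53190040268369
grip [[0.5535 0.1026 0.113 ]
 [0.5513 0.0921 0.113 ]
 [0.4922 0.1049 0.113 ]
 [0.4946 0.1159 0.113 ]] [0.5229 0.1039 0.113 ]
handle [[0.5707 0.2167 0.125 ]
 [0.5737 0.2047 0.125 ]
 [0.5716 0.1961 0.125 ]
 [0.5709 0.2171 0.125 ]
 [0.5238 0.2279 0.125 ]
 [0.5221 0.2187 0.125 ]]
tray [[ 0.6026 -0.0772]
 [ 0.645  -0.2718]
 [ 0.4061 -0.3277]
 [ 0.3611 -0.1466]] [ 0.5037 -0.2058] [np.float64(0.19914193295958063), np.float64(0.24530246075690382), np.float64(0.18659027099325315), np.float64(0.25129178617174086)]
long axis deg -165.38968274953544
```

{"fn": "carry_out", "kwargs": {
  "targets": [
    [[0.4, 0, 0, -10, 0, 0, 0], [0.4, 0, 0, -30, 0, 0, 0], [0.4, 0, 0, -50, 0, 0, 0], [0.4, 0, 0, -70, 0, 0, 0], [0.4, 0, 0, -90, 0, 0, 0], [0.4, 0, 0, -105, 0, 0, 0], [0.4, 0, 0, -118, 0, 0, 0], [0.4, 0, 0, -128, 0, 0, 0], [0.4, 0, 0, -137, 0, 0, 0], [0.4, 0, 0, -143, 0, 0, 0], [0.4, 0, 0, -147, 0, 0, 0], [0.4, 0, 0, -147, 0, 0, 0], [0.4, 0, 0, -147, 0, 0, 0]]
  ],
  "squeeze": 40
}}

```text
time_s: 3.05
position: [0.5232, 0.1057, 0.1066]
tool_rot: [[-0.977, 0.0, -0.213], [0.213, -0.0, -0.977], [-0.0, -1.0, -0.0]]
ft_force: [0.3, 0.8, 0.6]
grip_width: 0.0511
```

```bash
python3 - <<'E'
from rig import env,get_image
import cv2,pickle
for n in ["wrist"]:
    d=get_image(n); pickle.dump(d,open(f"pics/{n}2.pkl","wb"))
    cv2.imwrite(f"pics/{n}2.png",d["img"][:,:,::-1])
s=env.observe();print(s["position"],s["ft_force"],s["time_s"],s["grip_width"])
E
```

```text
[0.52325004 0.1057764  0.10680865] [-1.03638881  0.7413568   0.22362045] 3.1 0.05114542494344968
```

View pics/wrist2.png

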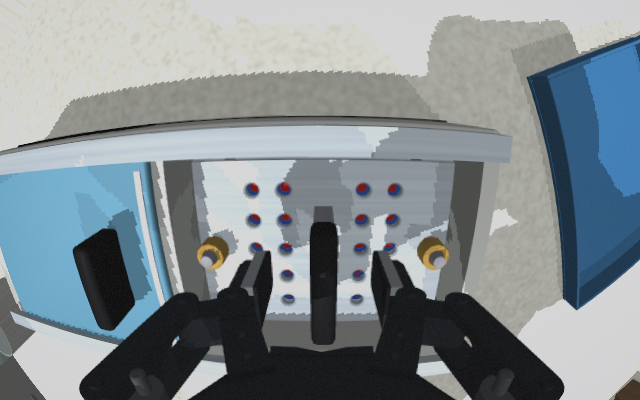

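The jaws straddle the grip: bar at column ~323, pads at ~271 and ~373, so it is centred. Closing now.

{"fn": "carry_out", "kwargs": {
  "targets": [
    [[0.6, 0, 0, 0, 0, 0, 0], [0.7, 0, 0, 0, 0, 0, 0], [0.8, 0, 0, 0, 0, 0, 0], [0.85, 0, 0, 0, 0, 0, 0], [0.9, 0, 0, 0, 0, 0, 0], [1, 0, 0, 0, 0, 0, 0], [1, 0, 0, 0, 0, 0, 0], [1, 0, 0, 0, 0, 0, 0], [1, 0, 0, 0, 0, 0, 0], [1, 0, 0, 0, 0, 0, 0]]
  ],
  "squeeze": 60
}}

```text
time_s: 3.93
position: [0.523, 0.1055, 0.1067]
tool_rot: [[-0.977, 0.0, -0.213], [0.213, -0.001, -0.977], [-0.0, -1.0, 0.001]]
ft_force: [-2.0, -5.6, 5.5]
grip_width: 0.0109
```

{"fn": "carry_out", "kwargs": {
  "targets": [
    [[1, 0, -0.5, 1, 0, 0, 0], [1, 0, -0.5, 2, 0, 0, 0], [1, 0, -0.5, 3, 0, 0, 0], [1, 0, -0.5, 3, 0, 0, 0]]
  ]
}}

```text
time_s: 4.27
position: [0.5229, 0.1055, 0.1091]
tool_rot: [[-0.977, -0.001, -0.213], [0.213, 0.0, -0.977], [0.001, -1.0, 0.0]]
ft_force: [1.2, -1.7, -3.5]
grip_width: 0.0114
```

```bash
python3 - <<'E'
from rig import env,get_image
import cv2,pickle
for n in ["wrist"]:
    d=get_image(n); 
    cv2.imwrite(f"pics/{n}3.png",d["img"][:,:,::-1])
s=env.observe();print(s["position"],s["ft_force"],s["wrist_torque"],s["time_s"],s["grip_width"])
E
```

```text
[0.52291049 0.1054613  0.10909582] [ 0.39598903 -1.52439724 -3.05323799] [-0.26910834 -0.0084631  -0.01183697] 4.3167 0.011179434531667382
```

View pics/wrist3.png

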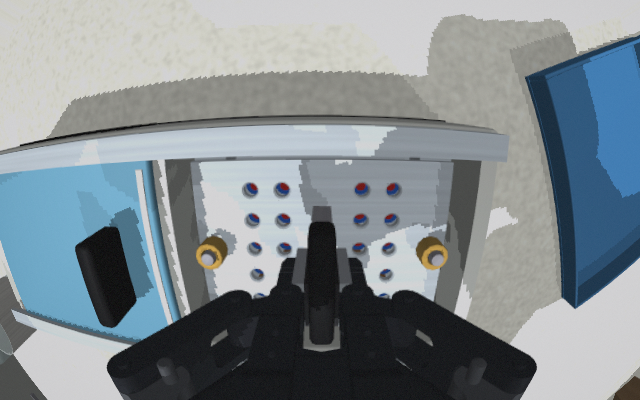

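The bar is firmly held and the dowel tips still sit in the bushes at (210,256) and (431,256). The 3 N reading is the plate's weight, with no binding. Continuing straight up.

{"fn": "carry_out", "kwargs": {
  "targets": [
    [[1, 0, 0, 2, 0, 0, 0], [1, 0, 0, 4, 0, 0, 0], [1, 0, 0, 7, 0, 0, 0], [1, 0, 0, 10, 0, 0, 0], [1, 0, 0, 13, 0, 0, 0], [1, 0, 0, 17, 0, 0, 0], [1, 0, 0, 21, 0, 0, 0], [1, 0, 0, 25, 0, 0, 0], [1, 0, 0, 30, 0, 0, 0], [1, 0, 0, 35, 0, 0, 0], [1, 0, 0, 42, 0, 0, 0], [1, 0, 0, 52, 0, 0, 0], [1, 0, 0, 64, 0, 0, 0], [1, 0, 0, 76, 0, 0, 0], [1, 0, 0, 86, 0, 0, 0], [1, 0, 0, 90, 0, 0, 0], [1, 0, 0, 90, 0, 0, 0]]
  ]
}}

```text
time_s: 5.73
position: [0.5233, 0.1054, 0.2005]
tool_rot: [[-0.977, 0.002, -0.213], [0.213, -0.0, -0.977], [-0.002, -1.0, -0.0]]
ft_force: [-0.1, 0.8, -4.0]
grip_width: 0.0109
```

```bash
python3 - <<'E'
from rig import env,get_image
import cv2,pickle
for n in ["wrist"]:
    d=get_image(n); pickle.dump(d,open(f"pics/{n}4.pkl","wb"))
    cv2.imwrite(f"pics/{n}4.png",d["img"][:,:,::-1])
s=env.observe();print(s["position"],s["ft_force"],s["wrist_torque"],s["time_s"],s["grip_width"])
E
```

```text
[0.52301155 0.10540313 0.19956863] [ 0.50991925  0.99857012 -4.00140789] [ 0.03428096 -0.01790539  0.05037988] 5.7833 0.011076978820663419
```

View pics/wrist4.png

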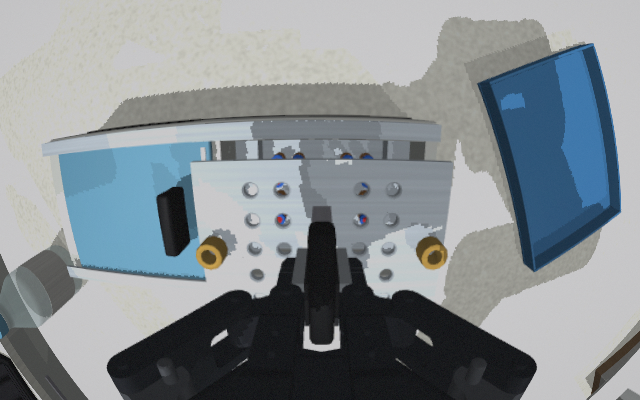

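{"fn": "carry_out", "kwargs": {
  "targets": [
    [[1, -1, -8, 0, 0, 0, 1], [1, -2, -26, 0, 0, 0, 2], [1, -3, -46, 0, 0, 0, 4], [1, -4, -68, 0, 0, 0, 6], [1, -5, -92, 0, 0, 0, 8], [1, -6, -116, 0, 0, 0, 10], [1, -8, -140, 0, 0, 0, 12], [1, -9, -164, 0, 0, 0, 14], [1, -11, -188, 0, 0, 0, 16], [1, -12, -212, 0, 0, 0, 18], [1, -14, -236, 0, 0, 0, 20], [1, -15, -258, 0, 0, 0, 22], [1, -16, -278, 0, 0, 0, 24], [1, -18, -294, 0, 0, 0, 25], [1, -18, -305, 0, 0, 0, 26], [1, -18, -311, 0, 0, 0, 26], [1, -18, -312, 0, 0, 0, 26], [1, -18, -312, 0, 0, 0, 26], [1, -18, -312, 0, 0, 0, 26]]
  ]
}}

```text
time_s: 7.37
position: [0.505, -0.2059, 0.1991]
tool_rot: [[-0.971, -0.0, 0.237], [-0.237, 0.001, -0.971], [0.0, -1.0, -0.001]]
ft_force: [0.5, 0.0, -4.0]
grip_width: 0.011
```

```bash
python3 - <<'E'
from rig import env,get_image
import cv2,pickle
for n in ["wrist","top"]:
    d=get_image(n); pickle.dump(d,open(f"pics/{n}5.pkl","wb"))
    cv2.imwrite(f"pics/{n}5.png",d["img"][:,:,::-1])
s=env.observe();print(s["position"],s["tool_rot"],s["ft_force"],s["wrist_torque"],s["time_s"],s["grip_width"])
E
```

```text
[ 0.50508361 -0.20584663  0.19927187] [[-9.71339880e-01 -1.37836935e-04  2.37694800e-01]
 [-2.37694831e-01  2.90369650e-04 -9.71339839e-01]
 [ 6.48671498e-05 -9.99999948e-01 -3.14810748e-04]] [-0.1430648   0.83573492 -2.57910716] [-0.01038804 -0.01423351 -0.0046545 ] 7.4667 0.010910883267526263
```

View pics/wrist5.png

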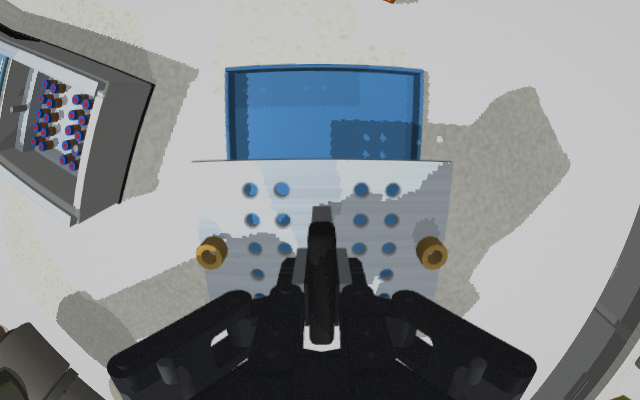

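The tray's far rim corners are at about (227,68) and (423,68), the plate's far edge at (192,160)–(452,160). That looks centred and parallel, so I'll check it in numbers.

```bash
python3 - <<'E'
from h import *
np.set_printoptions(precision=4,suppress=True)
d=pickle.load(open("pics/wrist5.pkl","rb"))
A=fback(d,226,68,.028);B=fback(d,424,68,.028)
print(A,B,np.linalg.norm(A-B),np.degrees(np.arctan2(*(A-B)[[1,0]])))
y=(A-B)/np.linalg.norm(A-B); x=np.array([y[1],-y[0],0]); print("ctr",(A+B)/2-0.125*x)
P=fback(d,192,160,.156);Q=fback(d,452,160,.156);print(P,Q,np.linalg.norm(P-Q),np.degrees(np.arctan2(*(P-Q)[[1,0]])))
E
```

```text
[ 0.6016 -0.09    0.028 ] [ 0.6472 -0.2727  0.028 ] 0.18830434490935213 104.00842036001701
ctr [ 0.5032 -0.2116  0.028 ]
[ 0.5382 -0.1234  0.156 ] [ 0.5733 -0.2661  0.156 ] 0.14691416270091437 103.80894986068195
```

{"fn": "carry_out", "kwargs": {
  "targets": [
    [[1, 0, -3, -6, 0, 0, 0], [1, 0, -3, -18, 0, 0, 0], [1, 0, -3, -32, 0, 0, 0], [1, 0, -3, -48, 0, 0, 0], [1, 0, -3, -64, 0, 0, 0], [1, 0, -3, -80, 0, 0, 0], [1, 0, -3, -95, 0, 0, 0], [1, 0, -3, -108, 0, 0, 0], [1, 0, -3, -119, 0, 0, 0], [1, 0, -3, -127, 0, 0, 0], [1, 0, -3, -133, 0, 0, 0], [1, 0, -3, -138, 0, 0, 0], [1, 0, -3, -141, 0, 0, 0], [1, 0, -3, -142, 0, 0, 0], [1, 0, -3, -142, 0, 0, 0]]
  ]
}}

```text
time_s: 8.72
position: [0.5051, -0.2097, 0.0574]
tool_rot: [[-0.971, 0.0, 0.237], [-0.237, -0.0, -0.971], [-0.0, -1.0, 0.0]]
ft_force: [-0.0, 0.0, -4.1]
grip_width: 0.0114
```

```bash
python3 - <<'E'
from rig import env,get_image
import cv2,pickle
for n in ["wrist"]:
    d=get_image(n); pickle.dump(d,open(f"pics/{n}6.pkl","wb"))
    cv2.imwrite(f"pics/{n}6.png",d["img"][:,:,::-1])
s=env.observe();print(s["position"],s["ft_force"],s["wrist_torque"],s["time_s"],s["grip_width"])
E
```

```text
[ 0.50518415 -0.20971879  0.05763386] [ 0.66285592 -0.2427447  -3.27217368] [ 0.01510841 -0.03113707 -0.01152433] 8.7667 0.011094856821992058
```

View pics/wrist6.png

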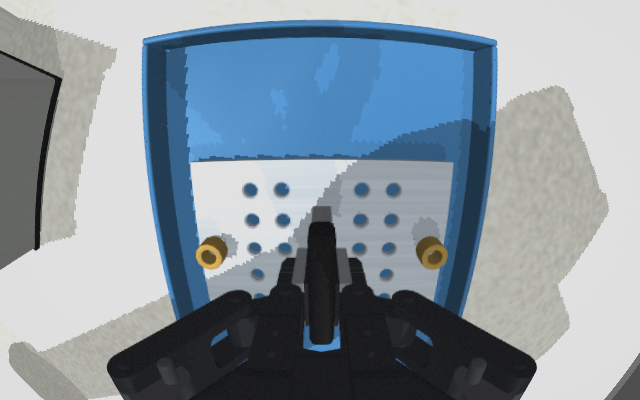

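The plate is centred between the side walls, with inner floor edges at about (188,·) and (465,·), and hangs just above the floor. Lowering gently until it touches.

{"fn": "carry_out", "kwargs": {
  "targets": [
    [[1, 0, 0, -1, 0, 0, 0], [1, 0, 0, -2, 0, 0, 0], [1, 0, 0, -3, 0, 0, 0], [1, 0, 0, -4, 0, 0, 0], [1, 0, 0, -5, 0, 0, 0], [1, 0, 0, -5, 0, 0, 0]]
  ]
}}

```text
time_s: 9.27
position: [0.5051, -0.2096, 0.0527]
tool_rot: [[-0.971, 0.0, 0.237], [-0.237, -0.0, -0.971], [-0.0, -1.0, 0.0]]
ft_force: [-1.6, 0.6, 0.8]
grip_width: 0.0109
```

{"fn": "carry_out", "kwargs": {
  "targets": [
    [[1, 0, 0, -0.5, 0, 0, 0], [1, 0, 0, -0.5, 0, 0, 0], [0.85, 0, 0, -0.5, 0, 0, 0], [0.7, 0, 0, -0.5, 0, 0, 0], [0.5, 0, 0, -0.5, 0, 0, 0], [0.4, 0, 0, -0.5, 0, 0, 0], [0.4, 0, 0, -0.5, 0, 0, 0], [0.4, 0, 0, -0.5, 0, 0, 0], [0.4, 0, 0, 4, 0, 0, 0], [0.4, 0, 0, 12, 0, 0, 0], [0.4, 0, 0, 25, 0, 0, 0], [0.4, 0, 0, 45, 0, 0, 0], [0.4, 0, 0, 70, 0, 0, 0], [0.4, 0, 0, 100, 0, 0, 0], [0.4, 0, 0, 130, 0, 0, 0], [0.4, 0, 0, 150, 0, 0, 0], [0.4, 0, 0, 160, 0, 0, 0], [0.4, 0, 0, 160, 0, 0, 0]]
  ]
}}

```text
time_s: 10.77
position: [0.5057, -0.21, 0.2156]
tool_rot: [[-0.971, 0.005, 0.237], [-0.237, -0.003, -0.971], [-0.004, -1.0, 0.004]]
ft_force: [0.2, 0.2, 0.3]
grip_width: 0.0508
```

```bash
python3 - <<'E'
from rig import env,get_image
import cv2,pickle
for n in ["wrist","top"]:
    d=get_image(n); pickle.dump(d,open(f"pics/{n}7.pkl","wb"))
    cv2.imwrite(f"pics/{n}7.png",d["img"][:,:,::-1])
s=env.observe();print(s["position"],s["q"],s["ft_force"],s["wrist_torque"],s["time_s"],s["grip_width"])
E
```

```text
[ 0.50483094 -0.20947732  0.21243751] [-3.49495871e+01  2.33484296e+01  7.89361315e+01 -1.06112457e-03
  7.76981495e+01  4.13372532e+01] [ 0.39658423 -0.46193507 -0.60675351] [ 0.03410022 -0.0429475   0.00991603] 10.8667 0.05078506844170485
```

View pics/wrist7.png

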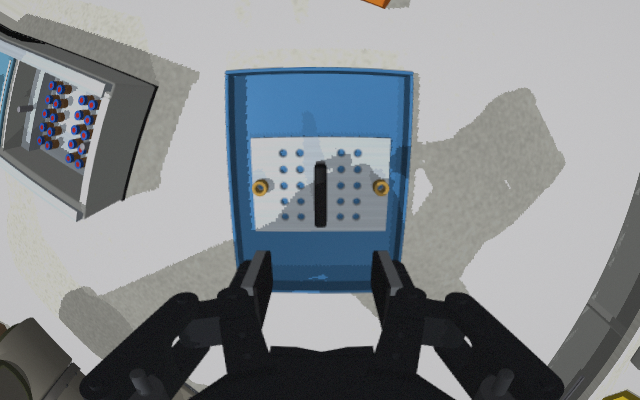

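The plate lies flat, grip up, well inside the tray at (250–390, 138–232). Next is the cover handle.

{"fn": "carry_out", "kwargs": {
  "targets": [
    [[0.4, 1, 8, 0, 0, 0, -1], [0.4, 2, 25, 0, 0, 0, -2], [0.4, 4, 50, 0, 0, 0, -3], [0.4, 7, 76, 0, 0, 0, -5], [0.4, 10, 102, 0, 0, 0, -6], [0.4, 13, 128, 0, 0, 0, -8], [0.4, 15, 154, 0, 0, 0, -9], [0.4, 18, 180, 0, 0, 0, -11], [0.4, 20, 206, 0, 0, 0, -13], [0.4, 23, 232, 0, 0, 0, -14], [0.4, 26, 258, 0, 0, 0, -16], [0.4, 28, 284, 0, 0, 0, -18], [0.4, 31, 310, 0, 0, 0, -20], [0.4, 34, 336, 0, 0, 0, -21], [0.4, 36, 362, 0, 0, 0, -23], [0.4, 38, 386, 0, 0, 0, -24], [0.4, 40, 406, 0, 0, 0, -25], [0.4, 42, 420, 0, 0, 0, -26], [0.4, 43, 428, 0, 0, 0, -26], [0.4, 43, 428, 0, 0, 0, -26]]
  ]
}}

```text
time_s: 12.53
position: [0.5477, 0.2195, 0.2112]
tool_rot: [[-0.978, -0.002, -0.211], [0.211, -0.0, -0.978], [0.002, -1.0, 0.001]]
ft_force: [-0.5, -0.7, 0.4]
grip_width: 0.0514
```

{"fn": "carry_out", "kwargs": {
  "targets": [
    [[0.4, 0, 0, -6, 0, 0, 0], [0.4, 0, 0, -18, 0, 0, 0], [0.4, 0, 0, -30, 0, 0, 0], [0.4, 0, 0, -36, 0, 0, 0], [0.4, 0, 0, -40, 0, 0, 0], [0.4, 0, 0, -40, 0, 0, 0], [0.4, 0, 0, -40, 0, 0, 0]]
  ]
}}

```text
time_s: 13.12
position: [0.5482, 0.2181, 0.1725]
tool_rot: [[-0.977, 0.0, -0.213], [0.213, 0.0, -0.977], [-0.0, -1.0, -0.0]]
ft_force: [-0.7, -1.0, -0.3]
grip_width: 0.0517
```

```bash
python3 - <<'E'
from rig import env,get_image
import cv2,pickle
for n in ["wrist","scene"]:
    d=get_image(n); pickle.dump(d,open(f"pics/{n}8.pkl","wb"))
    cv2.imwrite(f"pics/{n}8.png",d["img"][:,:,::-1])
s=env.observe();print(s["position"],s["q"],s["ft_force"],s["time_s"],s["grip_width"])
E
```

```text
[0.54831439 0.21826599 0.17292783] [ 1.02219738e+01  2.95655698e+01  7.51692921e+01 -8.74476642e-04
  7.52008637e+01  1.12517288e+02] [ 0.26757767 -0.79628257 -0.03572109] 13.2167 0.05105786029093996
```

View pics/wrist8.png

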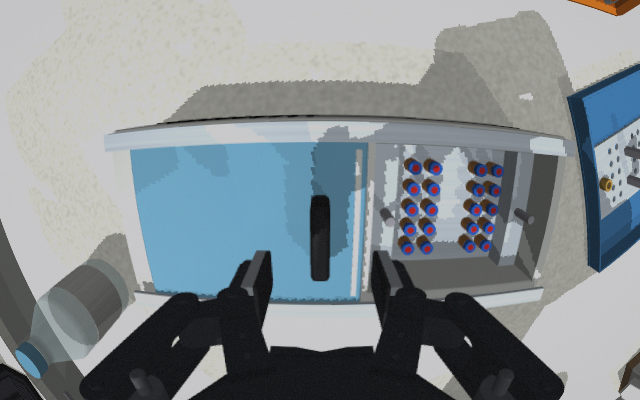

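The handle (columns 310–330) is centred between the pads (271, 373). Descending and closing.

{"fn": "carry_out", "kwargs": {
  "targets": [
    [[0.4, 0, 0, -8, 0, 0, 0], [0.4, 0, 0, -20, 0, 0, 0], [0.4, 0, 0, -32, 0, 0, 0], [0.4, 0, 0, -41, 0, 0, 0], [0.4, 0, 0, -46, 0, 0, 0], [0.4, 0, 0, -46, 0, 0, 0], [0.6, 0, 0, -46, 0, 0, 0], [0.75, 0, 0, -46, 0, 0, 0], [0.85, 0, 0, -46, 0, 0, 0], [0.95, 0, 0, -46, 0, 0, 0], [1, 0, 0, -46, 0, 0, 0], [1, 0, 0, -46, 0, 0, 0], [1, 0, 0, -46, 0, 0, 0], [1, 0, 0, -46, 0, 0, 0]]
  ],
  "squeeze": 30
}}

```text
time_s: 14.38
position: [0.5483, 0.2185, 0.127]
tool_rot: [[-0.977, 0.001, -0.213], [0.213, 0.0, -0.977], [-0.001, -1.0, -0.001]]
ft_force: [-1.0, -0.1, 6.6]
grip_width: 0.0112
```

{"fn": "carry_out", "kwargs": {
  "targets": [
    [[1, -0.9, -3.9, 0, 0, 0, 0], [1, -2.6, -11.7, 0, 0, 0, 0], [1, -4.7, -21.5, 0, 0, 0, 0], [1, -6.8, -31.3, 0, 0, 0, 0], [1, -9, -41, 0, 0, 0, 0], [1, -11.1, -50.8, 0, 0, 0, 0], [1, -13.2, -60.6, 0, 0, 0, 0], [1, -15.3, -70.3, 0, 0, 0, 0], [1, -17.5, -80.1, 0, 0, 0, 0], [1, -19.6, -89.9, 0, 0, 0, 0], [1, -21.7, -99.7, 0, 0, 0, 0], [1, -23.9, -109.4, 0, 0, 0, 0], [1, -26, -119.2, 0, 0, 0, 0], [1, -28.1, -129, 0, 0, 0, 0], [1, -30.3, -138.7, 0, 0, 0, 0], [1, -32, -146.6, 0, 0, 0, 0], [1, -33.2, -152.4, 0, 0, 0, 0], [1, -34.1, -156.3, 0, 0, 0, 0], [1, -34.5, -158.3, 0, 0, 0, 0], [1, -34.5, -158.3, 0, 0, 0, 0]]
  ]
}}

```text
time_s: 16.05
position: [0.5133, 0.0598, 0.127]
tool_rot: [[-0.977, 0.0, -0.213], [0.213, 0.0, -0.977], [-0.0, -1.0, -0.0]]
ft_force: [-3.3, -0.5, 8.2]
grip_width: 0.0112
```

Traveled 162 mm; about 8 mm should remain. Continuing in small steps to feel the end stop.

{"fn": "carry_out", "kwargs": {
  "targets": [
    [[1, -0.4, -2, 0, 0, 0, 0], [1, -0.9, -4, 0, 0, 0, 0], [1, -1.3, -6, 0, 0, 0, 0], [1, -1.5, -7, 0, 0, 0, 0], [1, -1.5, -7, 0, 0, 0, 0]]
  ]
}}

```text
time_s: 16.47
position: [0.5118, 0.0532, 0.127]
tool_rot: [[-0.977, 0.0, -0.213], [0.213, 0.001, -0.977], [-0.0, -1.0, -0.001]]
ft_force: [-3.8, 1.7, 8.3]
grip_width: 0.0113
```

{"fn": "carry_out", "kwargs": {
  "targets": [
    [[1, -0.2, -1, 0, 0, 0, 0], [1, -0.4, -2, 0, 0, 0, 0], [1, -0.6, -3, 0, 0, 0, 0], [1, -0.6, -3, 0, 0, 0, 0]]
  ]
}}

```text
time_s: 16.8
position: [0.5113, 0.051, 0.127]
tool_rot: [[-0.977, 0.001, -0.213], [0.213, 0.002, -0.977], [-0.0, -1.0, -0.002]]
ft_force: [-2.7, 7.2, 8.2]
grip_width: 0.011
```

{"fn": "carry_out", "kwargs": {
  "targets": [
    [[1, -0.2, -1, 0, 0, 0, 0], [1, -0.4, -2, 0, 0, 0, 0], [1, -0.4, -2, 0, 0, 0, 0]]
  ]
}}

```text
time_s: 17.05
position: [0.5113, 0.0508, 0.127]
tool_rot: [[-0.977, 0.002, -0.213], [0.213, 0.006, -0.977], [-0.001, -1.0, -0.006]]
ft_force: [1.6, 19.0, 6.6]
grip_width: 0.0111
```

The cover is on its end stop: no motion, and the force has risen to 19 N. I'll relax the push, release and rise.

{"fn": "carry_out", "kwargs": {
  "targets": [
    [[1, 0.2, 1, 0, 0, 0, 0], [1, 0.4, 2, 0, 0, 0, 0], [0.85, 0.4, 2, 0, 0, 0, 0], [0.7, 0.4, 2, 0, 0, 0, 0], [0.5, 0.4, 2, 0, 0, 0, 0], [0.4, 0.4, 2, 0, 0, 0, 0], [0.4, 0.4, 2, 0, 0, 0, 0], [0.4, 0.4, 2, 0, 0, 0, 0], [0.4, 0.4, 2, 5, 0, 0, 0], [0.4, 0.4, 2, 15, 0, 0, 0], [0.4, 0.4, 2, 30, 0, 0, 0], [0.4, 0.4, 2, 50, 0, 0, 0], [0.4, 0.4, 2, 75, 0, 0, 0], [0.4, 0.4, 2, 100, 0, 0, 0], [0.4, 0.4, 2, 115, 0, 0, 0], [0.4, 0.4, 2, 120, 0, 0, 0], [0.4, 0.4, 2, 120, 0, 0, 0]]
  ]
}}

```text
time_s: 18.47
position: [0.5117, 0.0501, 0.2474]
tool_rot: [[-0.977, 0.002, -0.213], [0.213, -0.0, -0.977], [-0.002, -1.0, -0.0]]
ft_force: [0.6, 0.9, 0.4]
grip_width: 0.0512
```

```bash
python3 - <<'E'
from rig import env,get_image
import cv2,pickle
for n in ["wrist","top","scene"]:
    d=get_image(n); pickle.dump(d,open(f"pics/{n}9.pkl","wb"))
    cv2.imwrite(f"pics/{n}9.png",d["img"][:,:,::-1])
a=cv2.imread("pics/wrist9.png");cv2.imwrite("pics/wrist9a.png",cv2.convertScaleAbs(cv2.resize(a[90:260,60:420],None,fx=2.2,fy=2.2,interpolation=2),alpha=1.4))
a=cv2.imread("pics/scene9.png");cv2.imwrite("pics/scene9a.png",cv2.convertScaleAbs(cv2.resize(a[120:270,190:480],None,fx=2.7,fy=2.7,interpolation=2),alpha=1.6))
s=env.observe();print(s["position"],s["ft_force"],s["time_s"],s["grip_width"])
E
```

```text
[0.51098389 0.05009653 0.2451184 ] [-0.46380096 -0.21604695 -0.56985271] 18.6167 0.05129001722571652
```

View pics/wrist9a.png

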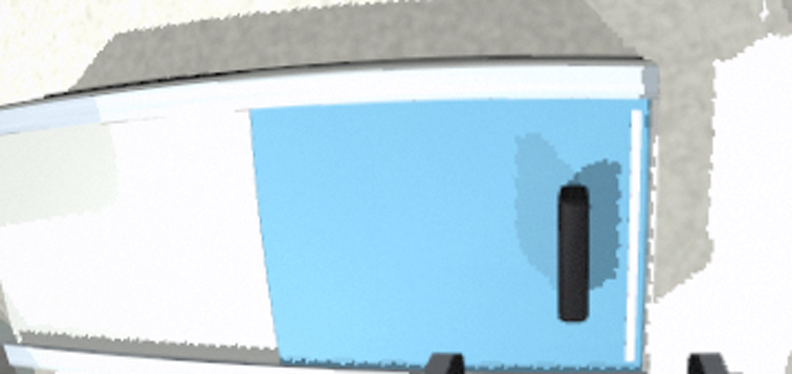

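View pics/scene9a.png

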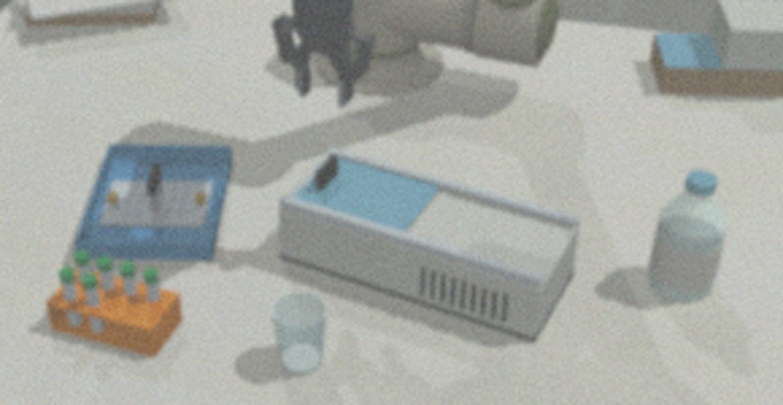

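View pics/top9.png

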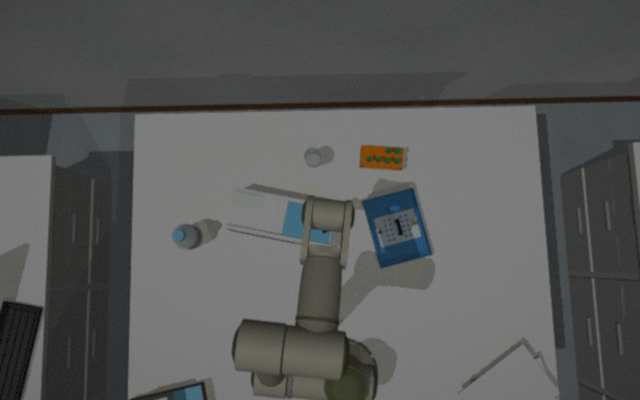

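The cover spans the well up to the cooler's end, the plate lies flat in the tray, and the beaker, rack and bottle are unmoved. A quick numeric check of the handle and plate before handing in.

```bash
python3 - <<'E'
from h import *
np.set_printoptions(precision=4,suppress=True)
d=pickle.load(open("pics/wrist9.pkl","rb"))
s=2.2;f=lambda u,v,z:fback(d,(u+.5)/s-.5+60,(v+.5)/s-.5+90,z)
H=np.mean([f(*p,.125) for p in [(558,190),(588,190),(588,320),(558,320)]],0)
seat=np.array([.5226,.1047]);yd=np.array([np.cos(np.radians(77.6)),np.sin(np.radians(77.6))])
print("handle",H,"cover joint ~",(H[:2]-seat)@yd+.055)
E=f(642,235,.095);print("front edge rel seat",(E[:2]-seat)@yd, "expect -0.086 shut"); B=f(262,235,.095);print("back edge",(B[:2]-seat)@yd,"expect .086")
t=pickle.load(open("pics/top9.pkl","rb"));t0=pickle.load(open("pics/top0.pkl","rb"))
df=cv2.absdiff(t["img"],t0["img"]).max(2)
for n,(x,y,w,h) in dict(bottle=(168,220,38,36),beaker=(300,143,36,28),rack=(355,140,58,34)).items():
    r=cv2.phaseCorrelate(t0["img"][y:y+h,x:x+w].mean(2),t["img"][y:y+h,x:x+w].mean(2));print(n,r)
E
```

```text
handle [0.5116 0.0501 0.125 ] cover joint ~ -0.000703539805691121
front edge rel seat -0.084400240109805 expect -0.086 shut
back edge 0.08368907499809237 expect .086
bottle ((0.14239756657143943, 0.17967656857427983), 1.0504110788944836)
beaker ((0.11230031388094375, 0.08735199600895527), 0.9148909864876789)
rack ((0.034232640510200696, 0.0542544203323061), 0.8982949230013747)
```

```bash
python3 -c "
from rig import env
print(env.close_job())"
```

```text
the job is handed in; nothing more can be done
None
```

I finished the job and handed it in at about 18.6 s of the 62 s allowed; the hand-in reports no verdict.

- **Plate:** I took it by its grip and lifted it level off the dowels. I then turned it 26° to line up with the tray and lowered it until the wrist carried no weight, then let go. Wrist, top and scene pictures show it flat, grip up and well inside the walls.
- **Cover:** I pulled it by its handle until it met the end stop, where it stopped moving and the force rose to about 19 N. I then released it and rose clear. From the last wrist picture the cover is within 1 mm of fully shut by its handle. Its two edges read about 2 mm off nominal in opposite directions, which is within my pixel accuracy and inside the 5 mm limit.
- **Bottle, beaker and rack:** compared with the first top picture they shifted less than 0.25 pixel, under 1 mm.

There were two small anomalies. The grip showed about 5 N of sideways force when first closed, which fell away after a 0.5 mm correction before lifting. The two camera measurements of the tray's centre differed by up to 6 mm; I aimed between them, and the pictures show clear margins. No check failed.

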